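# Pack a brick sample and seal the dry box

## Task

Set the brick sample into the empty nest of the dry box, lay the lid loosely on top, let go of it, and then press the lid down on its gasket one corner at a time and crosswise (any corner first, then the one diagonally opposite, then the other two) until it lies flat and fully home on the rim all round. Push each corner firmly until you feel it go hard, but never load the lid with more than about 60 N, and leave the other samples and tools where they are.

Things in the scene. Friction and masses are not known exactly. Their poses are not given: they have to be found in the camera images.
- box: The dry box: open grey case, 136 (its x) by 180 (its y) by 70 mm high outside, fixed to the table. Origin at the centre of its underside, z up. Walls 10 mm thick; the rim is 70 mm above the table. Inside, a white insert (top at 33 mm) holds two small stones at the +y end and one empty rectangular nest.
- nest (a point): Centre of the floor of the empty nest in the box, 20 mm above the table. The nest is 51 mm (box x) by 101 mm (box y) and 13 mm deep; axes as the box. Between the insert's top and the rim there is free room for fingers: at the nest's middle the box is 116 mm wide inside along box x.
- sample: The brick sample to pack: plain ochre block, 46 (its x) by 96 (its y) by 40 mm high, 0.33 kg; origin at the centre of its underside. It fits the nest either way round, its y along the box's y, and then stands 27 mm proud of the insert and 10 mm below the rim.
- lid: The loose grey lid, 153 (its x) by 197 (its y) by 32 mm plus grip, 0.32 kg, lying top up. Origin at the centre of the lower edge of its skirt. The skirt, 26 mm deep and 5 mm thick, goes round the outside of the box with 3.5 mm play a side, either way round. Fully home, the underside lies on the rim, the origin 44 mm above the box's; loosely laid on it stands 5 to 8 mm higher and rocks.
- lid_grip (a point): Centre of the top of the lid's grip, 68 mm above the lid's origin. The grip is an upright black block in the middle of the lid, 16 mm (lid x) by 80 mm (lid y), rising 36 mm from the lid's top face.
- lid_boss (a point): Top centre of one of the four round bosses that mark where to press, one at each lid corner: 28 mm across, 3 mm high, at x = +-54 and y = +-74 mm, 35 mm above the lid's origin (this one: +x +y). With the lid home their tops are 79 mm above the table.
- gasket_nl (a joint): How far the rubber gasket corner at the box's -x +y corner has been pressed down, in m: at the start 0 to 0.002 (standing 8 to 6 mm proud of the rim), 0.008 = flush with the rim. It sits under the lid corner, yields at about 12 to 14 N and stays where it was pushed; when the lid meets the rim it becomes hard (while the lid is still aslant, at 0.0065 to 0.007). All four together need over 50 N.
- gasket_nr (a joint): How far the rubber gasket corner at the box's -x -y corner has been pressed down, in m: at the start 0 to 0.002 (standing 8 to 6 mm proud of the rim), 0.008 = flush with the rim. It sits under the lid corner, yields at about 12 to 14 N and stays where it was pushed; when the lid meets the rim it becomes hard (while the lid is still aslant, at 0.0065 to 0.007). All four together need over 50 N.
- gasket_fl (a joint): How far the rubber gasket corner at the box's +x +y corner has been pressed down, in m: at the start 0 to 0.002 (standing 8 to 6 mm proud of the rim), 0.008 = flush with the rim. It sits under the lid corner, yields at about 12 to 14 N and stays where it was pushed; when the lid meets the rim it becomes hard (while the lid is still aslant, at 0.0065 to 0.007). All four together need over 50 N.
- gasket_fr (a joint): How far the rubber gasket corner at the box's +x -y corner has been pressed down, in m: at the start 0 to 0.002 (standing 8 to 6 mm proud of the rim), 0.008 = flush with the rim. It sits under the lid corner, yields at about 12 to 14 N and stays where it was pushed; when the lid meets the rim it becomes hard (while the lid is still aslant, at 0.0065 to 0.007). All four together need over 50 N.
- half: Bystander, leave alone: square ochre brick piece, 62 x 62 x 38 mm; origin at the centre of its underside.
- slab: Bystander, leave alone: brown slab, 75 x 140 x 32 mm; origin at the centre of its underside.
- stone: Bystander, leave alone: dark round stone, about 72 mm across, 42 mm high; origin at the centre of its underside.
- meter: Bystander, leave alone: black hand meter, 100 x 52 x 34 mm; origin at the centre of its underside.
- tweezers: Bystander, leave alone: steel tweezers lying flat, 130 mm long; origin at the centre of its underside.
- brick: Bystander, leave alone: large brown brick, 75 x 160 x 50 mm; origin at the centre of its underside.
- jar: Bystander, leave alone: jar, 60 mm across, 75 mm high; origin at the centre of its underside.
There are look-alikes about, which are no part of the job. What is shaped like the lid but turquoise is not meant. What is shaped like the sample but blue is not meant.

How it is judged (in metres and radians):
On the way, in this order (a step that is already met when the one before it is completed fails the run):
1. the sample lies in the empty nest of the box, released (horizontal distance between sample and nest below 0.005 m and z of sample in the frame of box below 0.0225 m and angle between sample's own z axis and vertical below 0.06 rad and contact force between the fingers and sample below 0.1 N), for 0.2 s.
2. the lid lies loosely on the box, released, with every gasket corner still standing (pressed less than 5 mm) (horizontal distance between lid and box below 0.008 m and z of lid in the frame of box below 0.055 m and contact force between the fingers and lid below 0.1 N and angle between lid's own z axis and vertical below 0.1 rad and value of joint each of gasket_nl, gasket_nr, gasket_fl, gasket_fr below 0.005 m), for 0.2 s.
3. one gasket corner is pressed home (over 6 mm), the other three still standing (under 5 mm) (((value of joint gasket_nl above 0.006 m and value of joint each of gasket_nr, gasket_fl, gasket_fr below 0.005 m) or (value of joint each of gasket_nl, gasket_fl, gasket_fr below 0.005 m and value of joint gasket_nr above 0.006 m) or (value of joint each of gasket_nl, gasket_nr, gasket_fr below 0.005 m and value of joint gasket_fl above 0.006 m) or (value of joint each of gasket_nl, gasket_nr, gasket_fl below 0.005 m and value of joint gasket_fr above 0.006 m))), for 0.1 s.
4. that corner and the one diagonally opposite are pressed home, the other two still standing (((value of joint each of gasket_nl, gasket_fr above 0.006 m and value of joint each of gasket_nr, gasket_fl below 0.005 m) or (value of joint each of gasket_nl, gasket_fr below 0.005 m and value of joint each of gasket_nr, gasket_fl above 0.006 m))), for 0.1 s.
At the end, for the whole second after the job is handed in: All four gasket corners are pressed down over 6 mm of 8; the lid lies at rest on the box, within 1.5 mm of fully home, tilted less than 0.015 rad and within 8 mm of centre; the sample lies in the nest within 5 mm of its centre, flat on its floor (within 2.5 mm) (value of joint each of gasket_nl, gasket_nr, gasket_fl, gasket_fr above 0.006 m and z of lid in the frame of box between 0.042 and 0.0455 m and horizontal distance between lid and box below 0.008 m and angle between lid's own z axis and vertical below 0.015 rad and linear speed of lid below 0.01 m/s and horizontal distance between sample and nest below 0.005 m and z of sample in the frame of box below 0.0225 m and angle between sample's own z axis and vertical below 0.06 rad); the robot touches nothing.
It fails at once if the lid is pressed on the box with more than 75 N (contact force between lid and box above 75 N).
It fails at once if another sample or tool is moved by more than 30 mm (distance of any of half, slab, stone, meter, tweezers, brick, jar from where it was at the start of the episode above 0.03 m).
It also fails if it takes over 72 s, if anything falls off the work surface, if the arm or the gripper's body presses on something with over 40 N, if the wrist force passes 120 N, or if a joint passes its speed limit or range.

## Robot

A 6-joint arm with a two-finger parallel gripper is mounted at the origin on the work surface. World frame = base frame: x ahead of the robot, y to its left, z up, the work surface at z = 0. Lengths are in mm, angles in rad, forces in N, time in s.
With the tool pointing down it reaches from about 350 to 975 mm from the base axis. Payload 7.1 kg.
Tool frame: the origin (TCP) lies between the finger pads; the fingertips stand 19 mm ahead of it and the grasp point (between the pads) is the TCP; z points along the fingers, y is the line along which they close (so a half turn about z gives the same grasp; the last joint's range is limited). The gripper opens to 88 mm and grips with 3 to 60 N. Pads are 20 mm wide; open, the fingers measure 115 mm over their backs; the gripper's body (75 mm by 178 mm) begins 61 mm behind the grasp point.
Start: joints at [-0.019, 0.423, 1.63, -0, 1.089, -0.019], TCP at [624.984, 0.026, 241.675] pointing down, gripper open.
Joint ranges: [-3, 3], [-0.9, 2.11], [0.09, 2.58], [-1.31, 4.45], [0.11, 2.69], [-2.54, 2.54]. Speed limits (rad/s): [2.39, 2.39, 3.01, 3.14, 3.14, 3.14].

## Interface

Orientations are given as a rotation vector (axis times angle).
In Python, from workcell import ctrl gives the robot as it stands.
- The arm moves only by the tool arm_command, never from a script. Its argument "series" is a list of rows, each an object with "linear": the shift along the tool's x, y, z in m, a list of three; "turn": the turn about the tool's z in rad. A call has 1 to 10 rows; each row shifts and turns the commanded pose from where the row before left it, along the tool's axes as they then stand; what a row does not reach is not made up. A row lasts 1/10 s, in which the tool goes at most 50 mm and 8.59 degrees, less where a joint would pass 70% of its speed; a pose out of reach is approached as far as the arm can. A call with a gripper value outside its range is refused whole. "jaw" is the opening, from -1 (shut) to 1 (fully open), set as the call begins (left out, the last holds). The fingers move at their own pace and stop on an object; the grip force is fixed at half the most. Time passes only in rows, so rows that do not move let the fingers close. It gives the time, the measured TCP pose, the force, the opening and the grip force at its end, in the units of the state.
- ctrl.get_obs(): the state, without advancing time (a new reading comes with each control period).
- ctrl.get_image(name): name is "scene" or "side" or "wrist"; returns a dict with "frame" (400x640x3 uint8, blue, green, red), "fx", "fy", "cx", "cy" (pixels), "rvec" (rotation vector, rad) and "tvec" (3), from world to camera coordinates, as OpenCV has them. Camera axes: x right, y down, z forward; pixel columns grow to the right and rows downward; lengths in mm; the calibration is good to about 2 mm. The wrist camera is an equidistant fisheye: a pixel r from the principal point sees the ray r / f radians off the axis. A picture is of the moment at which its call begins. There is no depth.
- ctrl.close_job(): hands the job in; it is judged then, once.
The state is a dict: "t": time; "qpos": joint angles; "qvel": joint speeds; "joint_torque": joint torques, N m; "ee_pos": TCP position; "orientation": TCP orientation; "ft_force": force on the tool from outside, world axes, zero at the start; "moment": the same for the moment, N m; "width": finger opening in mm; "grasp_force": force on a finger pad.
Only numpy, scipy, OpenCV 4.12 (cv2) and the standard library are available. Lean on these libraries where they do the work, as an engineer would, in place of code of your own. Each camera call takes 0.05 s, during which the arm holds its last target. There are 200 camera calls.

## Working session

There is one attempt and no reset: what is moved stays moved. The work goes in short steps, Python scripts to look and compute and a tool call to move; the robot and the scene stay as the last step left them, time stands still between calls to the robot, and variables do not carry over. Pictures are saved under pics/ and viewed, at most 11 in all, crops included, and the job is handed in when it is done.

Besides the shell and the picture viewer there is one more tool, called after ">>>" as name(argument=value, ...), one argument or row to a line, values as JSON. arm_command: Moves the arm, as the interface text tells. Its arguments: {"type":"object","properties":{"series":{"type":"array"},"jaw":{"type":"number"}},"required":["series"]}

```bash
mkdir -p pics; python3 - <<'E'
from workcell import ctrl
import cv2,pickle
o=ctrl.get_obs();print({k:o[k] for k in('t','ee_pos','orientation','ft_force','width')})
for n in('scene','side','wrist'):
    d=ctrl.get_image(n);cv2.imwrite(f'pics/{n}0.png',d['frame']);pickle.dump(d,open(f'{n}0.pkl','wb'))
    print(n,d['fx'],d['fy'],d['cx'],d['cy'],d['rvec'],d['tvec'])
E
```

```text
{'t': 0.0, 'ee_pos': array([6.24452625e+02, 6.46400232e-02, 2.40879376e+02]), 'orientation': array([-2.22060120e+00, -2.22065353e+00,  1.74275669e-03]), 'ft_force': array([ 0.09828933, -0.76550515, -0.24719097]), 'width': 87.89756335588835}
scene 463.71928006303546 463.71928006303546 315.0979680992661 199.0655699033348 [ 1.85570296  1.53088134 -0.66576912] [-123.30482332 -297.94152692 1822.71874905]
side 408.3605109870179 408.3605109870179 321.4496543855395 200.65887199077864 [ 2.18693858 -0.14327271  0.04162997] [-543.90858385  125.49587658 1098.04848447]
wrist 309.70691628693146 309.70691628693146 320.6389954351479 196.5161244272146 [-2.86485649e+00 -4.14192186e-05  4.08150311e-03] [-623.52681424  -33.16360139  392.71598607]
```

View pics/scene0.png

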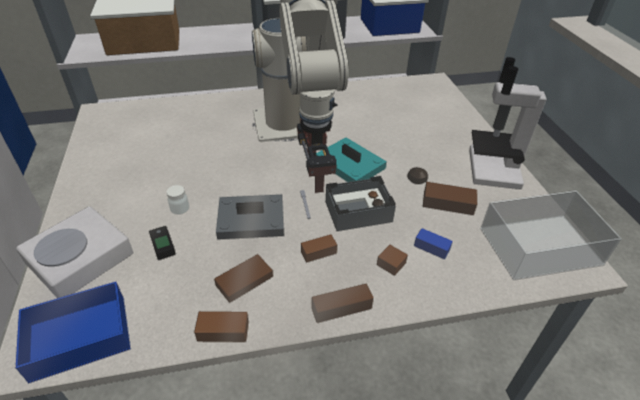

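View pics/wrist0.png

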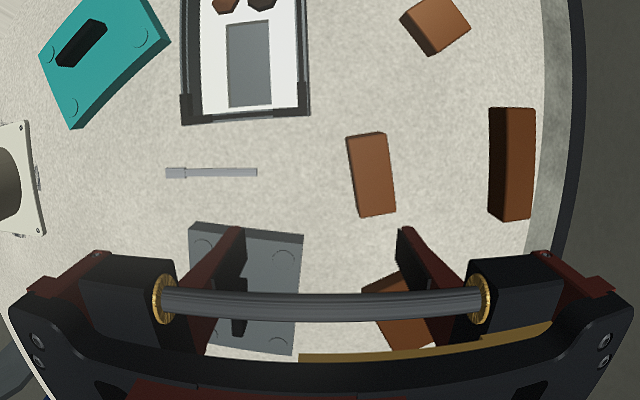

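The wrist view shows the box at (245,60), the turquoise lid at (105,55), the sample at (370,175), and the grey lid at (245,290), partly hidden by the fingers. I'll rectify these areas to their known heights next.

```bash
cat > h.py <<'E'
import numpy as np,cv2,pickle
def proj(d,P,fish):
    P=np.asarray(P,float).reshape(-1,1,3);K=np.array([[d['fx'],0,d['cx']],[0,d['fy'],d['cy']],[0,0,1.]])
    r=np.array(d['rvec'],float);t=np.array(d['tvec'],float)
    f=cv2.fisheye.projectPoints(P,r,t,K,np.zeros(4)) if fish else cv2.projectPoints(P,r,t,K,None)
    return f[0].reshape(-1,2)
def unproj(d,uv,z,fish):
    R=cv2.Rodrigues(np.array(d['rvec'],float))[0];K=np.array([[d['fx'],0,d['cx']],[0,d['fy'],d['cy']],[0,0,1.]])
    uv=np.array(uv,float).reshape(-1,1,2)
    n=(cv2.fisheye.undistortPoints(uv,K,np.zeros(4)) if fish else cv2.undistortPoints(uv,K,None)).reshape(-1,2)
    v=np.c_[n,np.ones(len(n))]@R; c=-R.T@np.array(d['tvec'],float)
    return (c+v*((z-c[2])/v[:,2])[:,None])[:,:2]
def ortho(d,c,w,h,z,fish,s=1.):
    # picture: right=+x, up=+y, s mm/px
    X,Y=np.meshgrid(c[0]+s*(np.arange(w)-w/2),c[1]-s*(np.arange(h)-h/2))
    m=proj(d,np.c_[X.ravel(),Y.ravel(),np.full(X.size,z)],fish).reshape(h,w,2).astype(np.float32)
    return cv2.remap(d['frame'],m[...,0],m[...,1],cv2.INTER_LINEAR)
E
python3 - <<'E'
from h import *
w,s,c=[pickle.load(open(n+'0.pkl','rb')) for n in('wrist','side','scene')]
pw=lambda uv,z:unproj(w,[uv],z,1)[0]
S=pw((370,175),40);B=pw((245,70),70);L=pw((245,290),32)
print(S,B,L,unproj(c,[(250,208),(319,243)],32,0))
im=np.zeros((560,800,3),np.uint8)
for i,(d,f) in enumerate(((w,1),(s,0))):
    y=i*280
    im[y:y+270,0:230]=ortho(d,S,230,270,40,f,.6)
    im[y:y+270,240:510]=ortho(d,B,270,270,70,f,.9)
    im[y:y+270,520:790]=ortho(d,L,270,270,32,f,.9)
cv2.imwrite('pics/o1.png',im)
E
```

```text
[680.24652191   2.8300249 ] [546.74696435 119.56677212] [ 519.66031068 -158.65336215] [[ 496.2885905  -176.00167593]
 [ 676.17909546    1.84548018]]
```

View pics/o1.png

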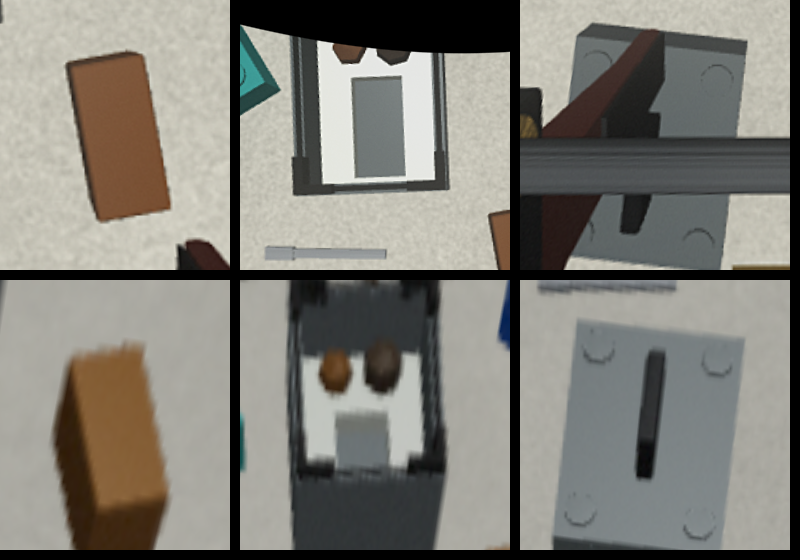

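The rectified sample centre is about (683,2), yaw +0.18, with size 46x95, which matches. The box yaw is about +0.04, and the side view shows the lid clearly. I'll view the nest from the same relative camera pose so that biases cancel.

>>> arm_command(
  series=[
    {"linear":[0.03,-0.028,0],"turn":0},
    {"linear":[0.03,-0.028,0],"turn":0},
    {"linear":[0.03,-0.028,0],"turn":0},
    {"linear":[0.03,-0.028,0],"turn":0},
    {"linear":[0.03,-0.028,0],"turn":0},
    {"linear":[0,0,0],"turn":0},
    {"linear":[0,0,0],"turn":0},
  ],
)

```text
t: 0.85
ee_pos: [484.7, 150.6, 241.8]
orientation: [2.219, 2.223, 0.0]
ft_force: [0.3, -0.6, 1.1]
width: 87.7
grasp_force: 0.0
```

```bash
python3 - <<'E'
from h import *
from workcell import ctrl
o=ctrl.get_obs();print(o['ee_pos'],o['orientation'])
d=ctrl.get_image('wrist');pickle.dump(d,open('wrist1.pkl','wb'))
w=pickle.load(open('wrist0.pkl','rb'))
im=np.zeros((600,800,3),np.uint8)
im[:, :400]=ortho(d,(540,158),400,600,70,1,.4)
im[:300,400:]=ortho(d,(540,140),400,300,33,1,.4)
im[300:,400:]=ortho(w,(683,2),400,300,40,1,.4)
cv2.imwrite('pics/o2.png',im)
E
```

```text
[484.69118213 150.59886842 241.81453271] [2.21892286e+00 2.22347437e+00 2.97524956e-04]
```

View pics/o2.png

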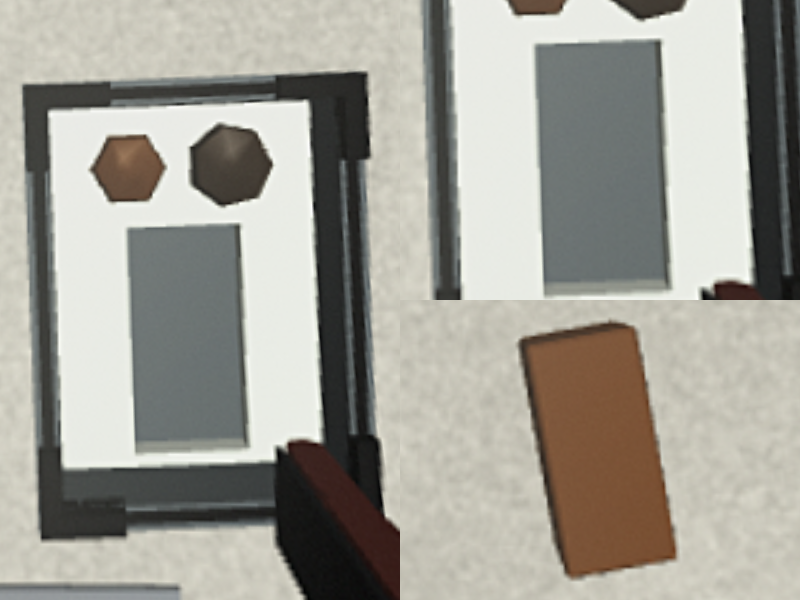

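The nest centre is about (541,133), yaw 0.04. The box centre is about (542,156). The sample is at (683,1), yaw 0.175. All sizes agree within 3%, so I'll go to the sample.

>>> arm_command(
  series=[
    {"linear":[-0.0248,0.033,0],"turn":0},
    {"linear":[-0.0248,0.033,0],"turn":0},
    {"linear":[-0.0248,0.033,0],"turn":0},
    {"linear":[-0.0248,0.033,0],"turn":0},
    {"linear":[-0.0248,0.033,0],"turn":0},
    {"linear":[-0.025,0.0332,0],"turn":0},
    {"linear":[0,0,0.04],"turn":-0.0875},
    {"linear":[0,0,0.04],"turn":-0.0875},
    {"linear":[0,0,0.04],"turn":0},
    {"linear":[0,0,0.03],"turn":0},
  ],
)

```text
t: 1.9
ee_pos: [682.7, -0.9, 88.5]
orientation: [-2.02, -2.404, 0.003]
ft_force: [-0.1, -0.0, -0.8]
width: 87.8
grasp_force: 0.0
```

>>> arm_command(
  series=[
    {"linear":[0,0,0.02],"turn":0},
    {"linear":[0,0,0.02],"turn":0},
    {"linear":[0,0,0.0157],"turn":0},
    {"linear":[0,0,0],"turn":0},
    {"linear":[0,0,0],"turn":0},
  ],
)

```text
t: 2.4
ee_pos: [683.5, 0.3, 35.9]
orientation: [-2.02, -2.406, 0.0]
ft_force: [-0.7, 0.5, 0.1]
width: 87.4
grasp_force: 0.0
```

```bash
python3 - <<'E'
from h import *
from workcell import ctrl
from scipy.spatial.transform import Rotation as R
o=ctrl.get_obs();print(o['ee_pos'],R.from_rotvec(o['orientation']).as_matrix()[:2,:2],o['ft_force'])
d=ctrl.get_image('wrist');s=ctrl.get_image('side')
pickle.dump((d,s),open('w2.pkl','wb'))
u=proj(s,[(683,1,40)],0)[0].astype(int)
cr=s['frame'][u[1]-60:u[1]+60,u[0]-60:u[0]+60]
im=np.hstack([cv2.resize(d['frame'],(480,300)),cv2.resize(cr,(300,300),interpolation=2)])
cv2.imwrite('pics/o3.png',im)
E
```

```text
[6.83491837e+02 3.49459303e-01 3.59209963e+01] [[-0.173382    0.98485464]
 [ 0.98485465  0.17338199]] [-0.6678004   0.45486823  0.07320516]
```

View pics/o3.png

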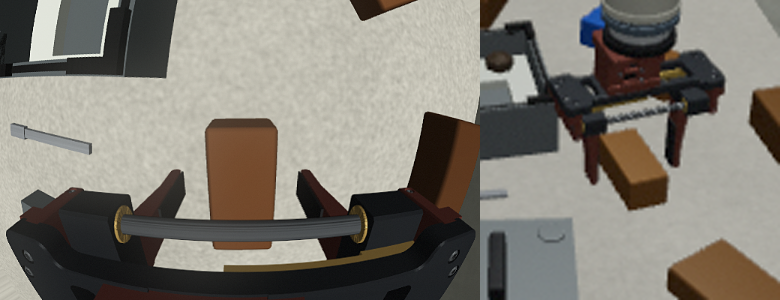

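The block sits centred and parallel between the fingers, at about (241,185) in the wrist panel. Closing and lifting.

>>> arm_command(
  series=[
    {"linear":[0,0,0],"turn":0},
    {"linear":[0,0,0],"turn":0},
    {"linear":[0,0,0],"turn":0},
    {"linear":[0,0,0],"turn":0},
    {"linear":[0,0,0],"turn":0},
    {"linear":[0,0,0],"turn":0},
  ],
  jaw=-1,
)

```text
t: 3.1
ee_pos: [683.3, 1.1, 36.1]
orientation: [2.019, 2.407, 0.0]
ft_force: [0.3, 0.1, -0.4]
width: 45.5
grasp_force: 30.0
```

```bash
python3 - <<'E'
from h import *
from workcell import ctrl
o=ctrl.get_obs();print(o['ee_pos'],o['width'],o['grasp_force'])
d,s=pickle.load(open('w2.pkl','rb'))
# far (top front) edge corners and near edge mid, top face z=40
print(unproj(d,[(274,176),(370,176),(284,330),(359,330)],40,1))
E
```

```text
[683.30017206   1.06136139  36.05966283] 45.51972022607341 29.995144307613373
[[654.05961179  41.2096066 ]
 [698.08377521  48.96682073]
 [670.1525383  -47.78568579]
 [713.0126397  -40.24366656]]
```

>>> arm_command(
  series=[
    {"linear":[0,0,-0.04],"turn":0},
    {"linear":[0,0,-0.04],"turn":0},
    {"linear":[0,0,-0.02],"turn":0.137},
    {"linear":[0.0275,-0.0274,0],"turn":0},
    {"linear":[0.0275,-0.0274,0],"turn":0},
    {"linear":[0.0275,-0.0274,0],"turn":0},
    {"linear":[0.0275,-0.0274,0],"turn":0},
    {"linear":[0.0275,-0.0274,0],"turn":0},
    {"linear":[0,0,0],"turn":0},
    {"linear":[0,0,0],"turn":0},
  ],
)

```text
t: 4.1
ee_pos: [540.6, 133.8, 135.9]
orientation: [-2.177, -2.265, 0.001]
ft_force: [-0.0, 0.2, -2.8]
width: 45.8
grasp_force: 30.0
```

>>> arm_command(
  series=[
    {"linear":[0,0,0.03],"turn":0},
    {"linear":[0,0,0.02],"turn":0},
    {"linear":[0,0,0.01],"turn":0},
    {"linear":[0,0,0],"turn":0},
    {"linear":[0,0,0],"turn":0},
  ],
)

```text
t: 4.6
ee_pos: [541.8, 132.9, 76.3]
orientation: [2.179, 2.262, 0.001]
ft_force: [-0.2, -0.0, -3.2]
width: 45.7
grasp_force: 30.0
```

```bash
python3 - <<'E'
from h import *
from workcell import ctrl
o=ctrl.get_obs();print(o['ee_pos'],o['orientation'],o['ft_force'],o['width'])
d=ctrl.get_image('wrist');s=ctrl.get_image('side')
pickle.dump((d,s),open('w3.pkl','wb'))
u=proj(s,[(541,125,50)],0)[0].astype(int);print(u)
y0=max(0,u[1]-60);cr=s['frame'][y0:y0+120,u[0]-60:u[0]+60]
im=np.hstack([cv2.resize(d['frame'][100:350,160:480],(480,375)),cv2.resize(cr,(320,375),interpolation=2)])
cv2.imwrite('pics/o4.png',im)
E
```

```text
[541.84045188 132.89005154  76.25138048] [2.17940837e+00 2.26228877e+00 5.90664530e-04] [-0.1669204  -0.03663787 -3.19278275] 45.73438794446558
[313 189]
```

View pics/o4.png

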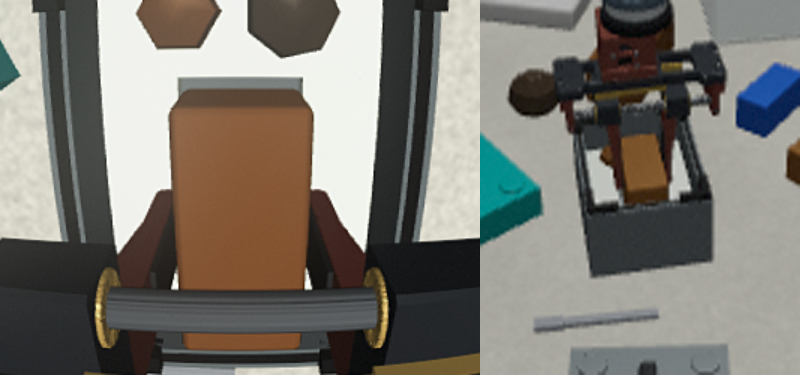

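The block hovers just over the nest. The nest's far edge is at (178..302, 78) and the block's lower far edge is at about (180..305, 89). Checking these numerically.

```bash
python3 - <<'E'
from h import *
d,s=pickle.load(open('w3.pkl','rb'))
f=lambda p:(160+p[0]/1.5,100+p[1]/1.5)
a=.038;U=np.array([[np.cos(a),np.sin(a)],[-np.sin(a),np.cos(a)]])
T=np.array([541.1,133.2])
for z,P in((33,[(178,78),(302,78)]),(40,[(181,89),(304,89)]),(80,[(170,107),(312,107)])):
    print(z,(unproj(d,[f(p) for p in P],z,1)-T)@U.T)
E
```

```text
33 [[-25.24746545  49.92967246]
 [ 25.32694997  49.87252417]]
40 [[-23.19986467  46.45676505]
 [ 25.30629053  46.42596177]]
80 [[-21.52242066  47.12753079]
 [ 22.50210629  47.08953676]]
```

Centred to within about 0.7 mm. Lowering.

>>> arm_command(
  series=[
    {"linear":[0.0006,-0.0004,0.003],"turn":0},
    {"linear":[0,0,0.004],"turn":0},
    {"linear":[0,0,0.004],"turn":0},
    {"linear":[0,0,0.004],"turn":0},
    {"linear":[0,0,0.003],"turn":0},
    {"linear":[0,0,0.0015],"turn":0},
    {"linear":[0,0,0],"turn":0},
    {"linear":[0,0,0],"turn":0},
  ],
)

```text
t: 5.5
ee_pos: [540.7, 133.8, 56.5]
orientation: [2.179, 2.263, 0.0]
ft_force: [-0.1, 0.0, -2.4]
width: 45.8
grasp_force: 30.0
```

In the nest: no side force, height right. Releasing partway, then retreating.

>>> arm_command(
  series=[
    {"linear":[0,0,0.0005],"turn":0},
    {"linear":[0,0,0],"turn":0},
    {"linear":[0,0,0],"turn":0},
    {"linear":[0,0,0],"turn":0},
    {"linear":[0,0,0],"turn":0},
  ],
  jaw=0.45,
)

```text
t: 6.0
ee_pos: [540.7, 133.8, 56.1]
orientation: [2.179, 2.263, 0.0]
ft_force: [0.5, 0.4, -0.0]
width: 63.8
grasp_force: 0.0
```

>>> arm_command(
  series=[
    {"linear":[0,0,-0.02],"turn":0},
    {"linear":[0,0,-0.04],"turn":0},
    {"linear":[0,0,-0.04],"turn":0},
    {"linear":[0,0,-0.045],"turn":0},
    {"linear":[0,0,-0.04],"turn":0},
    {"linear":[-0.035,0,0],"turn":0},
    {"linear":[-0.035,0,0],"turn":0},
    {"linear":[0,0,0],"turn":0},
    {"linear":[0,0,0],"turn":0},
  ],
)

```text
t: 6.9
ee_pos: [543.2, 63.5, 241.0]
orientation: [-2.181, -2.261, -0.0]
ft_force: [0.9, 0.7, 0.8]
width: 63.9
grasp_force: 0.0
```

```bash
python3 - <<'E'
from h import *
from workcell import ctrl
o=ctrl.get_obs();print(o['ee_pos'],o['orientation'],o['ft_force'],o['width'])
d=ctrl.get_image('wrist');s=ctrl.get_image('side')
pickle.dump((d,s),open('w4.pkl','wb'))
im=np.zeros((600,800,3),np.uint8)
im[:, :400]=ortho(d,(541,153),400,600,60,1,.4)
im[:,400:]=ortho(s,(520,-159),400,600,32,0,.4)
cv2.imwrite('pics/o5.png',im)
E
```

```text
[543.21250928  63.48088072 241.01843217] [-2.18074610e+00 -2.26109385e+00 -3.24155509e-04] [0.88918122 0.74204827 0.7686013 ] 63.946921201275295
```

View pics/o5.png

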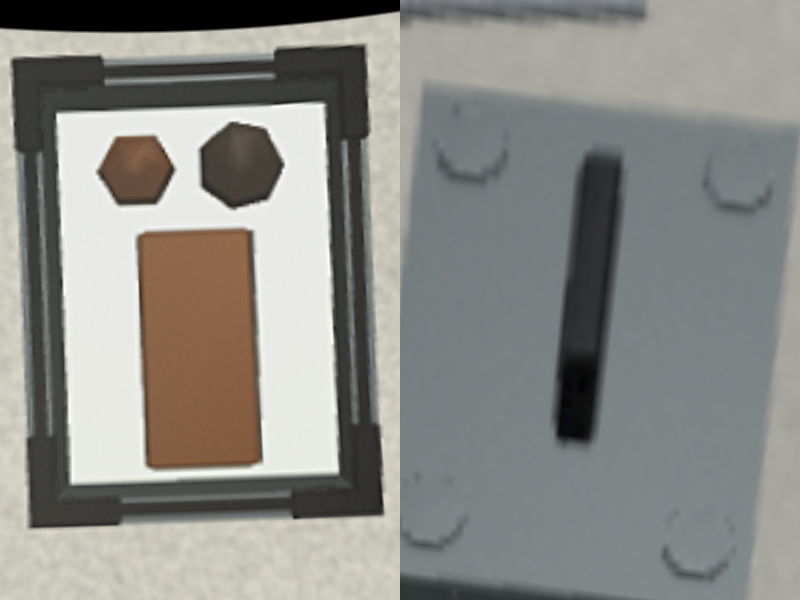

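The sample is seated in the nest and the rim corners are clear. The bosses put the lid at about (513,-173), yaw -0.10. I'll take the same wrist view over the lid.

>>> arm_command(
  series=[
    {"linear":[0,0,0],"turn":0.144},
    {"linear":[-0.041,0.0007,0],"turn":0},
    {"linear":[-0.041,0.0007,0],"turn":0},
    {"linear":[-0.041,0.0007,0],"turn":0},
    {"linear":[-0.041,0.0007,0],"turn":0},
    {"linear":[-0.041,0.0007,0],"turn":0},
    {"linear":[-0.041,0.0007,0],"turn":0},
    {"linear":[-0.041,0.0007,0],"turn":0},
    {"linear":[-0.043,0.0005,0],"turn":0},
    {"linear":[0,0,0],"turn":0},
  ],
)

```text
t: 8.0
ee_pos: [514.0, -268.1, 240.8]
orientation: [2.338, 2.097, -0.001]
ft_force: [0.1, 0.8, -0.5]
width: 64.1
grasp_force: 0.0
```

```bash
python3 - <<'E'
from h import *
from workcell import ctrl
o=ctrl.get_obs();print(o['t'],o['ee_pos'],o['orientation'],o['ft_force'],o['width'])
d=ctrl.get_image('wrist')
pickle.dump(d,open('w5.pkl','wb'))
im=np.zeros((600,800,3),np.uint8)
im[:, :400]=ortho(d,(513,-173),400,600,35,1,.4)
im[:,400:]=ortho(d,(513,-173),400,600,68,1,.4)
cv2.imwrite('pics/o6.png',im)
# box centre from rim corners (panel z60 -> z77)
e,_=pickle.load(open('w4.pkl','rb'))
P=[(541+.4*(x-200),153-.4*(y-300),60) for x,y in((11,60),(365,46),(383,512),(30,527))]
for z in (75,77):
    q=unproj(e,proj(e,P,1),z,1);print(z,q.mean(0),np.linalg.norm(q[0]-q[1]),np.linalg.norm(q[1]-q[2]))
P=[(541+.4*(x-200),153-.4*(y-300)) for x,y in((139,232),(252,230),(262,463),(147,467))];print('sample',np.mean(P,0))
E
```

```text
8.0 [ 514.02476108 -268.13837717  240.78227272] [ 2.33794263e+00  2.09658879e+00 -6.31244584e-04] [ 0.14758886  0.84993223 -0.51479667] 64.07097334759447
75 [539.92387511 157.57746633] 135.17305594972112 177.93327381578482
77 [539.92705845 157.45446184] 134.30137124986356 176.78584312931363
sample [541.  133.8]
```

View pics/o6.png

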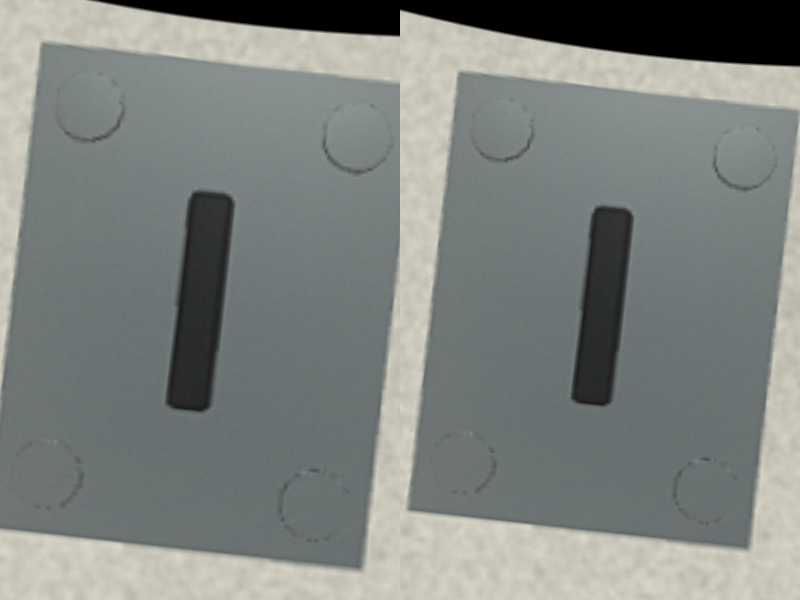

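Bosses at (90,106), (356,137), (47,474), (313,505) give a lid centre of (513.6,-175.2) and yaw -0.116. The grip top agrees. The measured TCP is 3 mm off the command, possibly still settling, so I'll let it settle and recheck.

>>> arm_command(
  series=[
    {"linear":[0,0,0],"turn":0.01},
    {"linear":[0,0,0],"turn":0},
    {"linear":[0,0,0],"turn":0},
  ],
  jaw=0.45,
)

```text
t: 8.35
ee_pos: [514.1, -263.4, 241.0]
orientation: [-2.344, -2.091, -0.0]
ft_force: [0.5, 0.2, 0.7]
width: 63.5
grasp_force: 0.0
```

```bash
python3 - <<'E'
from h import *
from workcell import ctrl
o=ctrl.get_obs();print(o['t'],o['ee_pos'],o['orientation'])
d=ctrl.get_image('wrist');p=pickle.load(open('w5.pkl','rb'))
pickle.dump(d,open('w6.pkl','wb'))
def grip(d):
    im=ortho(d,(513,-173),400,600,68,1,.4)[150:460,130:280]
    m=(cv2.cvtColor(im,6)<75).astype(np.uint8)
    c=max(cv2.findContours(m,0,2)[0],key=cv2.contourArea)
    (x,y),s,a=cv2.minAreaRect(c);return 513+.4*(x+130-200),-173-.4*(y+150-300),np.array(s)*.4,a
print(grip(p),grip(d))
for f in('wrist1.pkl','w4.pkl'):
    e=pickle.load(open(f,'rb'));e=e[0] if isinstance(e,tuple) else e
    m=(ortho(e,(541,153),500,600,33,1,.4).min(2)>150).astype(np.uint8)
    m[:, :80]=0;m[:,420:]=0
    m=cv2.morphologyEx(m,cv2.MORPH_OPEN,np.ones((9,9)))
    c=max(cv2.findContours(m,0,2)[0],key=cv2.contourArea)
    (x,y),s,a=cv2.minAreaRect(c);print(f,541+.4*(x-250),153-.4*(y-300),np.array(s)*.4,a)
E
```

```text
8.35 [ 514.11713038 -263.36516755  240.95405807] [-2.34415063e+00 -2.09111861e+00 -7.95735084e-05]
(513.8181396484375, -175.3340576171875, array([16.57124939, 79.38778076]), 6.465932369232178) (513.6910949707031, -175.21051025390625, array([16.58228912, 79.48800659]), 6.581944465637207)
wrist1.pkl 539.7475830078125 156.90989990234374 [161.19910889 116.94648438] 87.70938873291016
w4.pkl 539.78291015625 157.2383544921875 [161.27626953 116.85543213] 87.76519775390625
```

Agreement is excellent: grip at (513.8,-175.3), box centre (539.8,157.1), yaw 0.0395. Going to the grip.

>>> arm_command(
  series=[
    {"linear":[0.03,-0.0035,0],"turn":0},
    {"linear":[0.03,-0.0035,0.03],"turn":0},
    {"linear":[0.029,-0.0035,0.03],"turn":0},
    {"linear":[0,0,0.04],"turn":0},
    {"linear":[0,0,0.03],"turn":0},
    {"linear":[0,0,0],"turn":0},
    {"linear":[0,0,0],"turn":0},
  ],
)

```text
t: 9.1
ee_pos: [513.8, -174.8, 111.3]
orientation: [-2.345, -2.089, 0.0]
ft_force: [0.9, -0.5, 0.3]
width: 64.3
grasp_force: 0.0
```

>>> arm_command(
  series=[
    {"linear":[0,0,0.025],"turn":0},
    {"linear":[0,0,0.02],"turn":0},
    {"linear":[0,0,0.01],"turn":0},
    {"linear":[0,0,0],"turn":0},
    {"linear":[0,0,0],"turn":0},
    {"linear":[0,0,0],"turn":0},
  ],
)

```text
t: 9.7
ee_pos: [514.5, -175.6, 57.3]
orientation: [2.345, 2.088, 0.002]
ft_force: [-0.5, -0.1, 0.0]
width: 63.6
grasp_force: 0.0
```

>>> arm_command(
  series=[
    {"linear":[0,0,0],"turn":0},
    {"linear":[0,0,0],"turn":0},
    {"linear":[0,0,0],"turn":0},
    {"linear":[0,0,0],"turn":0},
    {"linear":[0,0,0],"turn":0},
    {"linear":[0,0,0],"turn":0},
  ],
  jaw=-1,
)

```text
t: 10.3
ee_pos: [513.6, -175.2, 55.9]
orientation: [-2.346, -2.089, 0.0]
ft_force: [-0.6, -0.1, -0.1]
width: 19.0
grasp_force: 0.0
```

>>> arm_command(
  series=[
    {"linear":[0,0,0],"turn":0},
    {"linear":[0,0,0],"turn":0},
    {"linear":[0,0,0],"turn":0},
    {"linear":[0,0,-0.01],"turn":0},
    {"linear":[0,0,-0.02],"turn":0},
    {"linear":[0,0,-0.03],"turn":0},
    {"linear":[0,0,-0.03],"turn":0},
    {"linear":[0,0,-0.03],"turn":0},
    {"linear":[0,0,-0.01],"turn":-0.078},
    {"linear":[0,0,0],"turn":-0.0775},
  ],
)

```text
t: 11.3
ee_pos: [514.4, -175.6, 188.6]
orientation: [2.171, 2.266, 0.002]
ft_force: [-0.0, -0.3, -3.2]
width: 15.6
grasp_force: 30.0
```

>>> arm_command(
  series=[
    {"linear":[0.0331,0.0039,0],"turn":0},
    {"linear":[0.0331,0.0039,0],"turn":0},
    {"linear":[0.0331,0.0039,0],"turn":0},
    {"linear":[0.0331,0.0039,0],"turn":0},
    {"linear":[0.0331,0.0039,0],"turn":0},
    {"linear":[0.0331,0.0039,0],"turn":0},
    {"linear":[0.0331,0.0039,0],"turn":0},
    {"linear":[0.0331,0.0039,0],"turn":0},
    {"linear":[0.0331,0.0039,0],"turn":0},
    {"linear":[0.0332,0.004,0],"turn":0},
  ],
)

```text
t: 12.3
ee_pos: [539.0, 158.4, 186.3]
orientation: [-2.177, -2.265, 0.001]
ft_force: [1.4, -0.1, -3.0]
width: 15.9
grasp_force: 30.0
```

>>> arm_command(
  series=[
    {"linear":[0,0,0],"turn":0},
    {"linear":[0,0,0.02],"turn":0},
    {"linear":[0,0,0.02],"turn":0},
    {"linear":[0,0,0],"turn":0},
    {"linear":[0,0,0],"turn":0},
    {"linear":[0,0,0],"turn":0},
  ],
)

```text
t: 12.9
ee_pos: [540.2, 156.9, 147.0]
orientation: [2.177, 2.264, 0.002]
ft_force: [0.5, 0.5, -3.4]
width: 16.1
grasp_force: 30.0
```

```bash
python3 - <<'E'
from h import *
from workcell import ctrl
from scipy.spatial.transform import Rotation as R
o=ctrl.get_obs();print(o['t'],o['ee_pos'],R.from_rotvec(o['orientation']).as_matrix()[:,:2],o['ft_force'],o['moment'])
d=ctrl.get_image('wrist');s=ctrl.get_image('side');pickle.dump((d,s),open('w7.pkl','wb'))
u=proj(s,[(540,110,90)],0)[0].astype(int)
y0=max(0,u[1]-80);cr=s['frame'][y0:y0+160,u[0]-80:u[0]+80]
cv2.imwrite('pics/o7.png',np.hstack([cv2.resize(d['frame'],(480,400)),cv2.resize(cr,(320,400),interpolation=2)]))
E
```

```text
12.9 [540.17728321 156.89140341 147.03845041] [[-3.90742503e-02  9.99235532e-01]
 [ 9.99236284e-01  3.90739364e-02]
 [ 2.26217862e-04  1.25643764e-03]] [ 0.46281461  0.52346904 -3.41002672] [ 0.01592125 -0.02251586 -0.02486047]
```

View pics/o7.png

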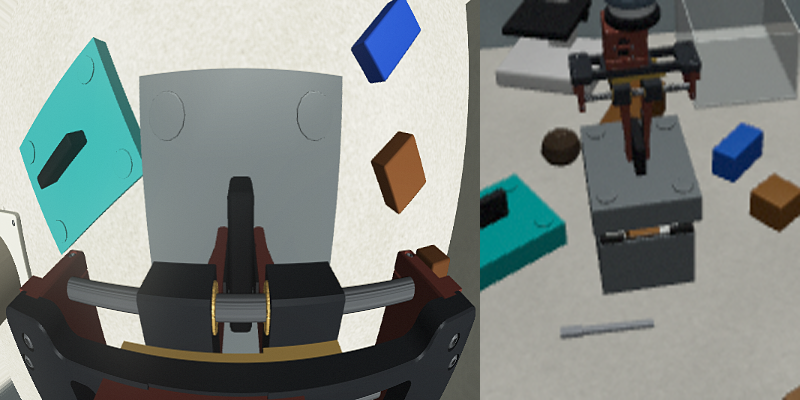

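The lid hangs level and aligned over the box. In the side panel it is at about (640,165), straight above the box at (648,255). Lowering gently.

>>> arm_command(
  series=[
    {"linear":[0,0,0.005],"turn":0},
    {"linear":[0,0,0.005],"turn":0},
    {"linear":[0,0,0.005],"turn":0},
    {"linear":[0,0,0.005],"turn":0},
    {"linear":[0,0,0.005],"turn":0},
    {"linear":[0,0,0.005],"turn":0},
    {"linear":[0,0,0],"turn":0},
    {"linear":[0,0,0],"turn":0},
  ],
)

```text
t: 13.8
ee_pos: [539.6, 157.1, 115.8]
orientation: [-2.177, -2.265, 0.001]
ft_force: [-1.3, -0.5, -2.8]
width: 15.8
grasp_force: 30.0
```

>>> arm_command(
  series=[
    {"linear":[0,0,0.003],"turn":0},
    {"linear":[0,0,0.002],"turn":0},
    {"linear":[0,0,0.002],"turn":0},
    {"linear":[0,0,0],"turn":0},
    {"linear":[0,0,0],"turn":0},
  ],
)

```text
t: 14.3
ee_pos: [539.6, 157.1, 108.9]
orientation: [-2.177, -2.265, 0.0]
ft_force: [0.5, -0.5, -4.3]
width: 15.9
grasp_force: 30.0
```

>>> arm_command(
  series=[
    {"linear":[0,0,0.0005],"turn":0},
    {"linear":[0,0,0.0005],"turn":0},
    {"linear":[0,0,0],"turn":0},
  ],
)

```text
t: 14.6
ee_pos: [539.6, 157.2, 108.0]
orientation: [2.177, 2.265, 0.0]
ft_force: [-0.3, 0.7, -2.8]
width: 15.6
grasp_force: 30.0
```

>>> arm_command(
  series=[
    {"linear":[0,0,0.0005],"turn":0},
    {"linear":[0,0,0],"turn":0},
  ],
)

```text
t: 14.8
ee_pos: [539.7, 157.1, 107.5]
orientation: [2.177, 2.265, 0.0]
ft_force: [-1.2, 0.3, -1.8]
width: 16.0
grasp_force: 30.0
```

>>> arm_command(
  series=[
    {"linear":[0,0,0],"turn":0},
    {"linear":[0,0,0],"turn":0},
    {"linear":[0,0,0],"turn":0},
    {"linear":[0,0,0],"turn":0},
    {"linear":[0,0,0],"turn":0},
  ],
  jaw=0,
)

```text
t: 15.3
ee_pos: [539.7, 157.1, 107.6]
orientation: [2.177, 2.265, 0.0]
ft_force: [0.5, -0.3, -0.8]
width: 43.7
grasp_force: 0.0
```

>>> arm_command(
  series=[
    {"linear":[0,0,-0.02],"turn":0},
    {"linear":[0,0,-0.03],"turn":0},
    {"linear":[0,0,-0.03],"turn":0},
    {"linear":[0,0,-0.04],"turn":0},
    {"linear":[-0.035,0,-0.0145],"turn":0},
    {"linear":[-0.035,0,0],"turn":0},
    {"linear":[0,0,0],"turn":0},
    {"linear":[0,0,0],"turn":0},
    {"linear":[0,0,0],"turn":0},
  ],
)

```text
t: 16.2
ee_pos: [542.2, 87.8, 241.7]
orientation: [-2.177, -2.265, 0.0]
ft_force: [0.9, -0.2, 0.2]
width: 43.9
grasp_force: 0.0
```

```bash
python3 - <<'E'
from h import *
from workcell import ctrl
o=ctrl.get_obs();print(o['t'],o['ee_pos'],o['width'])
d=ctrl.get_image('wrist');s=ctrl.get_image('side');pickle.dump((d,s),open('w8.pkl','wb'))
u=proj(s,[(540,110,80)],0)[0].astype(int)
y0=max(0,u[1]-55);cr=s['frame'][y0:y0+110,u[0]-80:u[0]+80]
im=np.zeros((600,800,3),np.uint8)
im[:,:400]=ortho(d,(540,157),400,600,85,1,.4)
im[:275,400:]=cv2.resize(cr,(400,275),interpolation=2)
cv2.imwrite('pics/o8.png',im)
E
```

```text
16.2 [542.21949766  87.7698812  241.67297115] 43.92919331093405
```

View pics/o8.png

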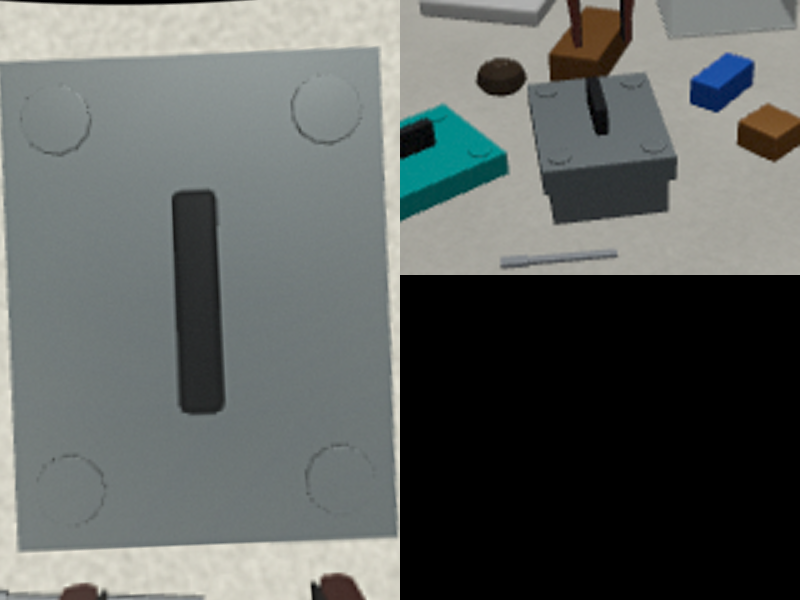

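The lid lies loosely and centred: bosses at (56,119), (327,108), (71,490), (339,480) give a centre of (539.3,157.3). I'll close the fingers and go over the +x+y boss.

>>> arm_command(
  series=[
    {"linear":[0.036,0.0135,0],"turn":0},
    {"linear":[0.036,0.0135,0],"turn":0},
    {"linear":[0.036,0.0135,0],"turn":0},
    {"linear":[0.036,0.0135,0],"turn":0},
    {"linear":[0,0,0.04],"turn":0},
    {"linear":[0,0,0.04],"turn":0},
    {"linear":[0,0,0.03],"turn":0},
    {"linear":[0,0,0.017],"turn":0},
    {"linear":[0,0,0],"turn":0},
    {"linear":[0,0,0],"turn":0},
  ],
  jaw=-1,
)

```text
t: 17.3
ee_pos: [591.2, 233.7, 115.6]
orientation: [2.177, 2.265, 0.001]
ft_force: [0.2, -0.1, 0.4]
width: 0.4
grasp_force: 0.0
```

>>> arm_command(
  series=[
    {"linear":[0,0,0.003],"turn":0},
    {"linear":[0,0,0.002],"turn":0},
    {"linear":[0,0,0.002],"turn":0},
    {"linear":[0,0,0.001],"turn":0},
    {"linear":[0,0,0.001],"turn":0},
    {"linear":[0,0,0],"turn":0},
  ],
)

```text
t: 17.9
ee_pos: [590.7, 233.2, 106.0]
orientation: [2.177, 2.265, 0.0]
ft_force: [0.9, -0.6, 0.8]
width: -0.1
grasp_force: 0.1
```

>>> arm_command(
  series=[
    {"linear":[0,0,0.001],"turn":0},
    {"linear":[0,0,0.001],"turn":0},
    {"linear":[0,0,0.001],"turn":0},
    {"linear":[0,0,0.001],"turn":0},
    {"linear":[0,0,0.001],"turn":0},
    {"linear":[0,0,0],"turn":0},
  ],
)

```text
t: 18.5
ee_pos: [591.1, 233.4, 102.6]
orientation: [2.177, 2.265, 0.002]
ft_force: [-3.1, -0.7, 11.9]
width: 0.9
grasp_force: 5.9
```

>>> arm_command(
  series=[
    {"linear":[0,0,0.001],"turn":0},
    {"linear":[0,0,0.001],"turn":0},
    {"linear":[0,0,0],"turn":0},
  ],
)

```text
t: 18.8
ee_pos: [591.3, 233.5, 100.7]
orientation: [2.177, 2.264, 0.002]
ft_force: [-2.3, -0.6, 12.5]
width: 0.4
grasp_force: 6.1
```

>>> arm_command(
  series=[
    {"linear":[0,0,0.001],"turn":0},
    {"linear":[0,0,0.001],"turn":0},
    {"linear":[0,0,0],"turn":0},
  ],
)

```text
t: 19.1
ee_pos: [591.4, 233.6, 99.5]
orientation: [2.177, 2.264, 0.003]
ft_force: [-5.0, -0.3, 18.8]
width: 0.9
grasp_force: 9.1
```

>>> arm_command(
  series=[
    {"linear":[0,0,0.001],"turn":0},
    {"linear":[0,0,0.001],"turn":0},
    {"linear":[0,0,0],"turn":0},
  ],
)

```text
t: 19.4
ee_pos: [591.5, 233.7, 99.2]
orientation: [2.176, 2.264, 0.003]
ft_force: [-9.1, -3.6, 32.3]
width: 0.4
grasp_force: 16.0
```

That corner has gone hard, with force rising 13.5 N over 0.3 mm. Now the diagonal corner, -x-y.

>>> arm_command(
  series=[
    {"linear":[0,0,-0.01],"turn":0},
    {"linear":[0,0,-0.02],"turn":0},
    {"linear":[0,0,-0.03],"turn":0},
    {"linear":[-0.037,-0.027,0],"turn":0},
    {"linear":[-0.037,-0.027,0],"turn":0},
    {"linear":[-0.037,-0.027,0],"turn":0},
    {"linear":[-0.037,-0.027,0],"turn":0},
    {"linear":[0,0,0.02],"turn":0},
    {"linear":[0,0,0.015],"turn":0},
    {"linear":[0,0,0],"turn":0},
  ],
)

```text
t: 20.4
ee_pos: [487.4, 80.5, 118.7]
orientation: [-2.177, -2.263, 0.004]
ft_force: [0.1, 0.3, 0.7]
width: 0.9
grasp_force: 0.0
```

>>> arm_command(
  series=[
    {"linear":[0,0,0.004],"turn":0},
    {"linear":[0,0,0.003],"turn":0},
    {"linear":[0,0,0.002],"turn":0},
    {"linear":[0,0,0.001],"turn":0},
    {"linear":[0,0,0],"turn":0},
  ],
)

```text
t: 20.9
ee_pos: [488.7, 81.2, 110.0]
orientation: [2.177, 2.265, 0.0]
ft_force: [1.0, 0.8, 0.6]
width: 0.4
grasp_force: 0.0
```

>>> arm_command(
  series=[
    {"linear":[0,0,0.001],"turn":0},
    {"linear":[0,0,0.001],"turn":0},
    {"linear":[0,0,0.001],"turn":0},
    {"linear":[0,0,0.001],"turn":0},
    {"linear":[0,0,0.001],"turn":0},
    {"linear":[0,0,0],"turn":0},
  ],
)

```text
t: 21.5
ee_pos: [488.6, 81.1, 104.9]
orientation: [-2.177, -2.265, 0.0]
ft_force: [0.9, -0.6, 0.5]
width: 0.1
grasp_force: 0.2
```

>>> arm_command(
  series=[
    {"linear":[0,0,0.001],"turn":0},
    {"linear":[0,0,0.001],"turn":0},
    {"linear":[0,0,0.001],"turn":0},
    {"linear":[0,0,0.001],"turn":0},
    {"linear":[0,0,0],"turn":0},
  ],
)

```text
t: 22.0
ee_pos: [488.5, 80.9, 101.8]
orientation: [2.177, 2.265, -0.0]
ft_force: [-3.8, -1.8, 12.2]
width: 0.4
grasp_force: 6.2
```

>>> arm_command(
  series=[
    {"linear":[0,0,0.001],"turn":0},
    {"linear":[0,0,0.001],"turn":0},
    {"linear":[0,0,0.001],"turn":0},
    {"linear":[0,0,0],"turn":0},
  ],
)

```text
t: 22.4
ee_pos: [488.4, 80.8, 99.4]
orientation: [-2.177, -2.265, 0.001]
ft_force: [-6.6, -2.6, 20.8]
width: 0.6
grasp_force: 10.6
```

>>> arm_command(
  series=[
    {"linear":[0,0,0.001],"turn":0},
    {"linear":[0,0,0.001],"turn":0},
    {"linear":[0,0,0],"turn":0},
  ],
)

```text
t: 22.7
ee_pos: [488.4, 80.8, 99.0]
orientation: [2.177, 2.265, -0.0]
ft_force: [-12.5, -3.6, 43.0]
width: 0.4
grasp_force: 21.9
```

Hard at 43 N. Now the +x-y corner.

>>> arm_command(
  series=[
    {"linear":[0,0,-0.01],"turn":0},
    {"linear":[0,0,-0.02],"turn":0},
    {"linear":[0,0.036,0],"turn":0},
    {"linear":[0,0.036,0],"turn":0},
    {"linear":[0,0.036,0],"turn":0},
    {"linear":[0,0,0],"turn":0},
    {"linear":[0,0,0.01],"turn":0},
    {"linear":[0,0,0.006],"turn":0},
    {"linear":[0,0,0.003],"turn":0},
    {"linear":[0,0,0],"turn":0},
  ],
)

```text
t: 23.7
ee_pos: [595.2, 85.3, 106.2]
orientation: [-2.176, -2.264, 0.002]
ft_force: [-0.3, 0.5, 0.5]
width: 0.2
grasp_force: 0.0
```

>>> arm_command(
  series=[
    {"linear":[0,0,0.001],"turn":0},
    {"linear":[0,0,0.001],"turn":0},
    {"linear":[0,0,0.001],"turn":0},
    {"linear":[0,0,0.001],"turn":0},
    {"linear":[0,0,0.001],"turn":0},
    {"linear":[0,0,0.001],"turn":0},
    {"linear":[0,0,0.001],"turn":0},
    {"linear":[0,0,0],"turn":0},
  ],
)

```text
t: 24.5
ee_pos: [596.5, 85.2, 101.0]
orientation: [2.177, 2.265, 0.0]
ft_force: [-2.6, -1.8, 9.0]
width: 0.3
grasp_force: 4.2
```

>>> arm_command(
  series=[
    {"linear":[0,0,0.001],"turn":0},
    {"linear":[0,0,0.001],"turn":0},
    {"linear":[0,0,0.001],"turn":0},
    {"linear":[0,0,0],"turn":0},
  ],
)

```text
t: 24.9
ee_pos: [596.6, 85.1, 98.9]
orientation: [2.177, 2.265, 0.0]
ft_force: [-5.6, -2.2, 15.8]
width: 0.6
grasp_force: 8.0
```

>>> arm_command(
  series=[
    {"linear":[0,0,0.001],"turn":0},
    {"linear":[0,0,0.001],"turn":0},
    {"linear":[0,0,0],"turn":0},
  ],
)

```text
t: 25.2
ee_pos: [596.6, 85.1, 98.6]
orientation: [2.177, 2.265, 0.0]
ft_force: [-11.8, -3.3, 32.4]
width: -0.1
grasp_force: 15.9
```

>>> arm_command(
  series=[
    {"linear":[0,0,0.001],"turn":0},
    {"linear":[0,0,0],"turn":0},
  ],
)

```text
t: 25.4
ee_pos: [596.6, 85.1, 98.5]
orientation: [2.177, 2.265, 0.0]
ft_force: [-13.9, -3.0, 40.2]
width: 0.6
grasp_force: 20.0
```

Hard. Last corner, -x+y.

>>> arm_command(
  series=[
    {"linear":[0,0,-0.01],"turn":0},
    {"linear":[0,0,-0.02],"turn":0},
    {"linear":[0,0,-0.03],"turn":0},
    {"linear":[0.037,-0.027,0],"turn":0},
    {"linear":[0.037,-0.027,0],"turn":0},
    {"linear":[0.037,-0.027,0],"turn":0},
    {"linear":[0.037,-0.027,0],"turn":0},
    {"linear":[0,0,0],"turn":0},
    {"linear":[0,0,0.03],"turn":0},
    {"linear":[0,0,0.01],"turn":0},
  ],
)

```text
t: 26.4
ee_pos: [482.0, 228.6, 112.6]
orientation: [-2.176, -2.265, 0.003]
ft_force: [-0.6, -0.2, -0.8]
width: 0.9
grasp_force: 0.0
```

>>> arm_command(
  series=[
    {"linear":[0,0,0.005],"turn":0},
    {"linear":[0,0,0.003],"turn":0},
    {"linear":[0,0,0.002],"turn":0},
    {"linear":[0,0,0.001],"turn":0},
    {"linear":[0,0,0.001],"turn":0},
    {"linear":[0,0,0.001],"turn":0},
    {"linear":[0,0,0.001],"turn":0},
    {"linear":[0,0,0],"turn":0},
  ],
)

```text
t: 27.2
ee_pos: [483.3, 228.8, 101.3]
orientation: [2.178, 2.264, 0.002]
ft_force: [-2.4, -1.0, 8.3]
width: 0.3
grasp_force: 4.0
```

>>> arm_command(
  series=[
    {"linear":[0,0,0.001],"turn":0},
    {"linear":[0,0,0.001],"turn":0},
    {"linear":[0,0,0.001],"turn":0},
    {"linear":[0,0,0],"turn":0},
  ],
)

```text
t: 27.6
ee_pos: [483.2, 228.9, 98.5]
orientation: [2.178, 2.264, 0.001]
ft_force: [-3.8, -1.2, 10.5]
width: 0.3
grasp_force: 5.1
```

>>> arm_command(
  series=[
    {"linear":[0,0,0.001],"turn":0},
    {"linear":[0,0,0.001],"turn":0},
    {"linear":[0,0,0],"turn":0},
  ],
)

```text
t: 27.9
ee_pos: [483.2, 228.9, 98.2]
orientation: [2.178, 2.264, 0.001]
ft_force: [-9.2, -3.5, 30.6]
width: 0.5
grasp_force: 15.4
```

>>> arm_command(
  series=[
    {"linear":[0,0,0.001],"turn":0},
    {"linear":[0,0,0],"turn":0},
  ],
)

```text
t: 28.1
ee_pos: [483.2, 228.9, 98.1]
orientation: [2.178, 2.264, 0.002]
ft_force: [-11.8, -4.7, 41.4]
width: 0.3
grasp_force: 20.7
```

>>> arm_command(
  series=[
    {"linear":[0,0,-0.01],"turn":0},
    {"linear":[0,0,-0.02],"turn":0},
    {"linear":[0,0.036,0],"turn":0},
    {"linear":[0,0.036,0],"turn":0},
    {"linear":[0,0.036,0],"turn":0},
    {"linear":[0,0,0],"turn":0},
    {"linear":[0,0,0.012],"turn":0},
    {"linear":[0,0,0.006],"turn":0},
    {"linear":[0,0,0.004],"turn":0},
    {"linear":[0,0,0],"turn":0},
  ],
)

```text
t: 29.1
ee_pos: [589.3, 233.0, 100.9]
orientation: [-2.176, -2.265, 0.003]
ft_force: [0.1, -0.9, -0.4]
width: 0.3
grasp_force: 0.0
```

>>> arm_command(
  series=[
    {"linear":[0,0,0.001],"turn":0},
    {"linear":[0,0,0.001],"turn":0},
    {"linear":[0,0,0.001],"turn":0},
    {"linear":[0,0,0.001],"turn":0},
    {"linear":[0,0,0.001],"turn":0},
    {"linear":[0,0,0],"turn":0},
  ],
)

```text
t: 29.7
ee_pos: [590.9, 233.4, 98.4]
orientation: [2.177, 2.265, 0.001]
ft_force: [-3.6, -0.4, 11.1]
width: 0.2
grasp_force: 5.3
```

>>> arm_command(
  series=[
    {"linear":[0,0,0.001],"turn":0},
    {"linear":[0,0,0.001],"turn":0},
    {"linear":[0,0,0],"turn":0},
  ],
)

```text
t: 30.0
ee_pos: [590.9, 233.4, 98.2]
orientation: [2.177, 2.265, 0.001]
ft_force: [-8.3, -2.4, 26.3]
width: 0.5
grasp_force: 12.8
```

>>> arm_command(
  series=[
    {"linear":[0,0,0.001],"turn":0},
    {"linear":[0,0,0.001],"turn":0},
    {"linear":[0,0,0],"turn":0},
  ],
)

```text
t: 30.3
ee_pos: [590.9, 233.4, 98.1]
orientation: [2.177, 2.265, 0.002]
ft_force: [-15.3, -5.0, 42.0]
width: 0.0
grasp_force: 20.5
```

>>> arm_command(
  series=[
    {"linear":[0,0,-0.01],"turn":0},
    {"linear":[0,0,-0.02],"turn":0},
    {"linear":[0,0,-0.03],"turn":0},
    {"linear":[-0.037,-0.027,0],"turn":0},
    {"linear":[-0.037,-0.027,0],"turn":0},
    {"linear":[-0.037,-0.027,0],"turn":0},
    {"linear":[-0.037,-0.027,0],"turn":0},
    {"linear":[0,0,0],"turn":0},
    {"linear":[0,0,0.03],"turn":0},
    {"linear":[0,0,0.018],"turn":0},
  ],
)

```text
t: 31.3
ee_pos: [489.3, 81.1, 104.6]
orientation: [2.177, 2.263, 0.002]
ft_force: [0.2, 0.1, 0.3]
width: 0.3
grasp_force: 0.0
```

>>> arm_command(
  series=[
    {"linear":[0,0,0.003],"turn":0},
    {"linear":[0,0,0.002],"turn":0},
    {"linear":[0,0,0.001],"turn":0},
    {"linear":[0,0,0.001],"turn":0},
    {"linear":[0,0,0.001],"turn":0},
    {"linear":[0,0,0],"turn":0},
  ],
)

```text
t: 31.9
ee_pos: [489.4, 81.4, 98.4]
orientation: [2.176, 2.264, 0.003]
ft_force: [-1.3, 0.3, 10.8]
width: 0.3
grasp_force: 4.8
```

>>> arm_command(
  series=[
    {"linear":[0,0,0.001],"turn":0},
    {"linear":[0,0,0.001],"turn":0},
    {"linear":[0,0,0.001],"turn":0},
    {"linear":[0,0,0],"turn":0},
  ],
)

```text
t: 32.3
ee_pos: [489.5, 81.4, 98.1]
orientation: [2.176, 2.264, 0.003]
ft_force: [-12.5, -1.3, 46.3]
width: 0.4
grasp_force: 22.7
```

All bosses are at the home height (98.1 against a nominal 98.0). Retreating and checking.

>>> arm_command(
  series=[
    {"linear":[0,0,-0.01],"turn":0},
    {"linear":[0,0,-0.02],"turn":0},
    {"linear":[0,0,-0.04],"turn":0},
    {"linear":[0,0,-0.04],"turn":0},
    {"linear":[0,0.03,-0.04],"turn":0},
    {"linear":[0,0.026,0],"turn":0},
    {"linear":[0,0,0],"turn":0},
    {"linear":[0,0,0],"turn":0},
    {"linear":[0,0,0],"turn":0},
  ],
)

```text
t: 33.2
ee_pos: [543.2, 83.2, 243.3]
orientation: [-2.176, -2.264, 0.003]
ft_force: [0.6, 0.7, 0.6]
width: 0.2
grasp_force: 0.0
```

```bash
python3 - <<'E'
from h import *
from workcell import ctrl
o=ctrl.get_obs();print(o['t'],o['ee_pos'],o['ft_force'])
d=ctrl.get_image('wrist');s=ctrl.get_image('side')
u=proj(s,[(540,110,80)],0)[0].astype(int)
y0=max(0,u[1]-75);cr=s['frame'][y0:y0+150,u[0]-50:u[0]+50]
im=np.zeros((600,800,3),np.uint8)
im[:,:400]=ortho(d,(540,157),400,600,79,1,.4)
im[:,400:]=cv2.resize(cr,(400,600),interpolation=2)
cv2.imwrite('pics/o9.png',im)
E
```

```text
33.2 [543.18568794  83.19586711 243.27406431] [0.55639702 0.68467765 0.62359374]
```

View pics/o9.png

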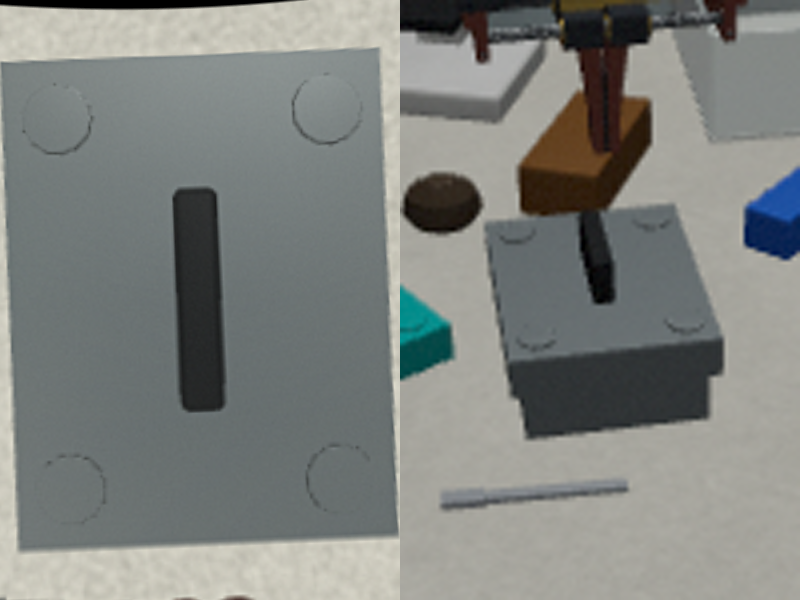

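The lid lies flat and centred, with bosses at (57,118), (327,108), (71,489), (340,479). The robot is clear, so I'm handing in.

```bash
python3 -c "
from workcell import ctrl
print(ctrl.close_job())"
```

```text
the job is handed in; nothing more can be done
None
```

I packed the sample in the nest, pressed the lid home crosswise on all four corners (46 N was the highest wrist reading), and handed the job in at about 33 s; the hand-in returned no verdict.

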